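Clamp a lens barrel with its tab screw facing the driver rest

ROBOT

A 6-joint arm with a two-finger parallel gripper is mounted at the origin on a cart in front of the work surface, level with it; the furniture and walls round the work are solid. World frame = base frame: x ahead of the robot, y to its left, z up, the work surface at z = 0. Lengths are in m, angles in rad, forces in N, time in s.
With the tool pointing down it reaches from about 0.325 to 0.9 m from the base axis. Payload 6.1 kg.
Tool frame: the origin (TCP) lies on the mounting face of the last link; the fingertips stand 182 mm ahead of it and the grasp point (between the pads) lies 164 mm ahead of it; z points along the fingers, y is the line along which they close (so a half turn about z gives the same grasp; the last joint's range is limited). The gripper opens to 87 mm and grips with 3 to 60 N. Pads are 19 mm wide; open, the fingers measure 117 mm over their backs; the gripper's body (75 mm by 190 mm) begins 51 mm behind the grasp point.
Start: joints at [-1.281, 0.22, 1.526, -0, 1.395, -0.126], TCP at [0.252, -0.572, 0.405] pointing down, gripper open.
Joint ranges: [-2.98, 2.98], [-0.91, 2.08], [0.09, 2.57], [-1.24, 4.39], [0.2, 2.65], [-2.68, 2.68]. Speed limits (rad/s): [2.57, 2.57, 3.01, 3.14, 3.14, 3.14].

INTERFACE

Orientations are given as a unit quaternion [x, y, z, w].
In Python, from station import monitor, cams, robot gives the robot as it stands.
- The arm moves only by the tool send_rows, never from a script. Its argument "moves" is a list that holds one entry, the list of rows, each a list of 6 numbers: the shift along the world's x, y, z scaled (see below), then the turn, a rotation vector about the world's x, y, z scaled (see below). In form: [[[tx, ty, tz, ax, ay, az], ...]]. A call has 1 to 10 rows; each row is the pose to reach, as a shift and turn from the pose commanded when the call began; what a row does not reach only later rows make up. The controller multiplies each number of a shift by 0.25 m and each number of a turn by 45 degrees. A row lasts 1/8 s, in which the tool goes at most 62.5 mm and 10.7 degrees, less where a joint would pass 70% of its speed; a pose out of reach is approached as far as the arm can. A call with a number of a shift or a turn outside -1 to 1 is refused whole. A call with a gripper value outside its range is refused whole. "grip" is the finger opening in mm, from 0 to 87, set as the call begins (left out, the last holds). The fingers move at their own pace and stop on an object; the grip force is fixed at half the most. Time passes only in rows, so rows that repeat a pose let the fingers close. It gives the time, the measured TCP pose, the force, the opening and the grip force at its end, in the units of the state.
- monitor.observe(): the state, without advancing time (a new reading comes with each control period).
- cams.camera(name): name is "scene" or "top" or "wrist"; returns the picture (480x640x3 uint8, blue, green, red); there is no depth.
- cams.camera_info(name): a dict with "fovy" (degrees; the focal length in pixels is half the picture's height over the tangent of half this angle, whatever the lens; pixels are square), "cx", "cy" (the principal point, pixels), "extrinsics" (4x4, takes a point from camera to world coordinates). Camera axes: x right, y down, z forward; pixel columns grow to the right and rows downward; lengths in m; the calibration is good to about 2 mm. The wrist camera is an equidistant fisheye: a pixel r from the principal point sees the ray r / f radians off the axis. A picture is of the moment at which its call begins: read the wrist's pose just before it. camera_info takes no time and is no camera call; for the wrist camera it gives the pose at the moment of the call.
- robot.job_done(): hands the job in; it is judged then, once.
The state is a dict: "clock": time; "joint_positions": joint angles; "dq": joint speeds; "joint_efforts": joint torques, N m; "tool_pos": TCP position; "tool_rot": TCP orientation; "ft_force": force on the tool from outside, world axes, zero at the start; "wrist_torque": the same for the moment, N m; "finger_gap": finger opening in m; "grasp_force": force on a finger pad.
Only numpy, scipy, OpenCV 4.12 (cv2) and the standard library are available. Lean on these libraries where they do the work, as an engineer would, in place of code of your own. Each camera call takes 0.05 s, during which the arm holds its last target. There are 200 camera calls.

TASK

Set the lens barrel up in the bench holder so its tab screw can be reached: draw the sliding jaw back, stand the barrel upright against the V-jaw with its tab pointing straight at the notched driver rest, then push the sliding jaw gently up until you feel it press on the barrel. Last, swing the locking lever round to its stop and leave all clamped; do not disturb the lens and the loupe that stand nearby.

Things in the scene. Friction and masses are not known exactly. Their poses are not given: they have to be found in the camera images.
- barrel: loose bare-metal lens barrel, a cylinder 75 mm high standing upright, 0.2 kg: diameter 48 mm up to 34 mm height, above that 44 mm (knurled; grip there). One small tab, 10 mm wide, sticks out sideways near the foot, 6 to 16 mm above the underside, its end 38 mm from the axis and carrying a screw. Origin: centre of the underside; x points along the tab, z up
- tab (a point): centre of the tab's outer end, with the screw (11 mm above the barrel's underside)
- holder: grey holder plate fixed to the bench, 120 mm (its x) by 240 mm (its y), top 10 mm above the bench. Origin: on the bench, near the plate's centre. Its x axis points away from the driver rest, its y axis points from the sliding jaw to the V-jaw. The V-jaw at +y is fixed; its two 45-degree faces open to -y, top 38 mm above the bench
- seat (a point): point on the plate's top where the barrel's axis stands when the barrel touches both faces of the V-jaw (holder frame 0, 50, 10 mm)
- driver_rest (a point): the driver rest: two small steel posts 24 mm high with a notch between, at the plate's front edge; seen from the seat it lies 53.5 mm along the holder's -x
- jaw (a joint): travel of the sliding jaw (m) along the holder's +y: 0 fully back, 0.035 when its flat face touches the seated barrel, 0.060 at its end if nothing is between; the jaw face is 46 mm wide and 38 mm above the bench at the top; slides with about 4 N of push and stays where it is left
- jaw_fin (a point): grip point on the jaw's upright fin, 55 mm above the bench; the fin is 12 mm thick along the holder's y, 30 mm wide along its x, top 68 mm above the bench; it stands 60 mm behind the jaw's face and moves with it
- lock_lever (a joint): angle of the locking lever (rad): 0 free, arm along the holder's -x; grows anticlockwise seen from above; 1.4 at its stop, locked, arm nearly along the holder's -y. It is stiff and stays where it is left
- lever_knob (a point): grip point on the lever's black upright knob (diameter 14 mm, 21 to 59 mm above the bench), 52 mm above the bench, 62 mm from the lever's axis
- lever_hinge (a point): point on the lever's vertical axis, at the height of lever_knob
- lens_a: black camera lens standing loose on the bench, diameter 64 mm, 40 mm high, without a tab; to be left alone; origin: centre of the underside
- loupe: black eye loupe standing loose on the bench, diameter 41 mm, 49 mm high; to be left alone; origin: centre of the underside

How it is judged:
By the outcome, as a careful person would: the job done as asked, in the order asked, and still so for the second after the job is handed in, with the robot touching nothing.
It also fails if it takes over 67 s, if anything falls off the work surface, if the arm or the gripper's body presses on something with over 40 N, if the wrist force passes 120 N, or if a joint passes its speed limit or range.

## Working session

There is one attempt and no reset: what is moved stays moved. The work goes in short steps, Python scripts to look and compute and a tool call to move; the robot and the scene stay as the last step left them, time stands still between calls to the robot, and variables do not carry over. Pictures are saved under pics/ and viewed, at most 10 in all, crops included, and the job is handed in when it is done.

Besides the shell and the picture viewer there is one more tool, called after "Request:" by a JSON object that holds its "method" and its "body", one argument or row to a line. send_rows: Moves the arm, as the interface text tells. Shifts and turns lie within -1 to 1; 1 stands for 0.25 m of shift or 45 degrees of turn. Its arguments: {"type":"object","properties":{"moves":{"type":"array"},"grip":{"type":"number"}},"required":["moves"]}

```bash
ls; mkdir -p pics; python3 - <<'E'
from station import monitor,cams,robot
import cv2
s=monitor.observe(); print(s)
for n in("scene","top"):
    cv2.imwrite(f"pics/{n}0.png",cams.camera(n)); i=cams.camera_info(n); print(n,i)
E
```

```text
pics
{'clock': 0.0, 'joint_positions': array([-1.28112641e+00,  2.21213884e-01,  1.52759302e+00, -6.82884838e-06,
        1.39468772e+00, -1.26115517e-01]), 'dq': array([ 7.08691507e-04,  1.23138502e-03, -1.12290578e-06, -5.20317486e-04,
       -4.04729643e-06,  6.76467277e-04]), 'joint_efforts': array([-8.80788066e-04, -4.94616365e+01, -3.87372208e+01,  6.97372598e-02,
        5.73680957e-02, -1.45271642e-04]), 'tool_pos': array([ 0.25235356, -0.57150078,  0.40365408]), 'tool_rot': array([ 9.78467460e-01,  2.06398945e-01, -8.10321112e-05, -9.47533121e-04]), 'ft_force': array([0.42914801, 1.25178857, 0.34213915]), 'wrist_torque': array([-0.01579028,  0.03424934, -0.03276306]), 'grasp_force': 0.0, 'finger_gap': 0.086947774163406}
scene {'fovy': 47.68492655170887, 'cx': 321.1853631640484, 'cy': 233.773664867236, 'extrinsics': array([[-0.86191302, -0.35235178,  0.36462881,  0.20173599],
       [-0.50697288,  0.61187466, -0.6071144 ,  0.60504171],
       [-0.00918929, -0.70813672, -0.70601554,  0.73531275],
       [ 0.        ,  0.        ,  0.        ,  1.        ]])}
top {'fovy': 51.54962596141079, 'cx': 322.1671085064003, 'cy': 236.65564432263395, 'extrinsics': array([[ 0.01418135, -0.99074453,  0.13499693,  0.41325859],
       [-0.99989037, -0.01462631, -0.00230482,  0.01359165],
       [ 0.00425799, -0.13494944, -0.99084334,  1.1672176 ],
       [ 0.        ,  0.        ,  0.        ,  1.        ]])}
```

View pics/scene0.png

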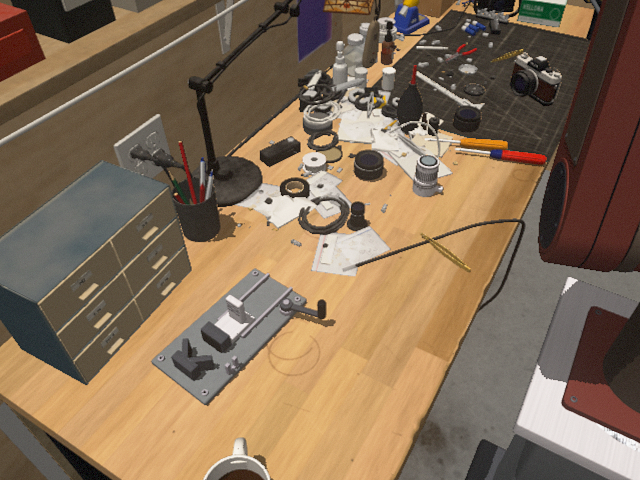

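View pics/top0.png

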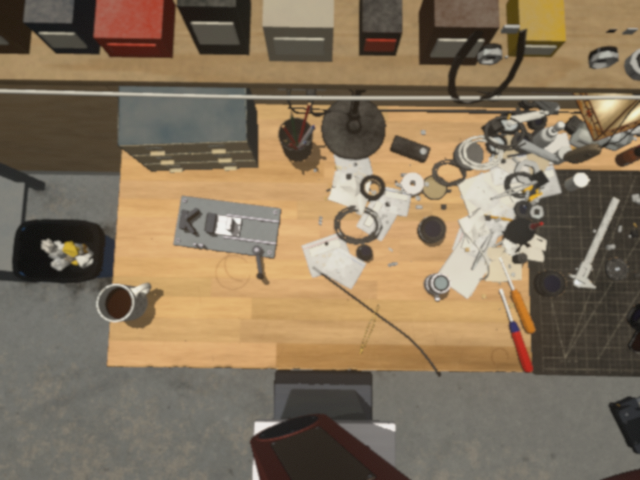

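The scene view shows the holder (235,335), with its V-jaw at the left and lever knob at (322,308). The barrel is at (427,172), the lens at (369,165) and the loupe at (357,215). In the top view these sit at holder (227,227), barrel (437,285), lens (432,231) and loupe (364,254).

```bash
cat > h.py <<'E'
from station import monitor,cams,robot
import cv2, numpy as np
from scipy.spatial.transform import Rotation as R
def cast(info,uv,z,fish=False):
    "pixels (N,2) -> world points on plane z"
    uv=np.atleast_2d(np.float64(uv)); f=240/np.tan(np.radians(info["fovy"]/2))
    d=(uv-[info["cx"],info["cy"]])/f
    if fish:
        r=np.linalg.norm(d,axis=1,keepdims=True)+1e-12; d=d/r*np.sin(r); c=np.cos(r)
    else: c=np.ones((len(d),1))
    E=info["extrinsics"]; w=np.hstack([d,c])@E[:3,:3].T; o=E[:3,3]
    return o+w*((z-o[2])/w[:,2:])
def proj(info,P,fish=False):
    P=np.atleast_2d(P); E=info["extrinsics"]; c=(P-E[:3,3])@E[:3,:3]; f=240/np.tan(np.radians(info["fovy"]/2))
    if fish:
        r=np.linalg.norm(c[:,:2],axis=1,keepdims=True); d=c[:,:2]/(r+1e-12)*np.arctan2(r,c[:,2:])
    else: d=c[:,:2]/c[:,2:]
    return d*f+[info["cx"],info["cy"]]
E
python3 - <<'E'
from h import *
np.set_printoptions(precision=4,suppress=True)
i=cams.camera_info("top"); s=cams.camera_info("scene")
for n,uv,uvs,z in(("barrel",(437,285),(427,172),.05),("lens",(432,231),(369,165),.03),("loupe",(364,254),(357,215),.03),("knob",(258,248),(322,308),.052),("cup",(118,303),(237,470),.05),("drawer front",(250,165),0,0.2),("seat?",(193,222),(190,355),.03)):
    print(n,cast(i,uv,z)[0],cast(s,uvs,z)[0] if uvs else"")
im=cv2.imread("pics/top0.png"); hsv=cv2.cvtColor(im,cv2.COLOR_BGR2HSV)
m=cv2.inRange(hsv,(0,0,60),(180,60,200)); m[:,:165]=0;m[:190]=0;m[262:]=0;m[:,290:]=0
c=max(cv2.findContours(m,0,2)[0],key=cv2.contourArea); r=cv2.minAreaRect(c); b=cv2.boxPoints(r)
print(r); P=cast(i,b,.01);print(P, P.mean(0)); print(np.linalg.norm(np.diff(P,axis=0),axis=1))
w=cams.camera_info("wrist"); print(w)
e=w["extrinsics"]; st=monitor.observe(); q=R.from_quat(st["tool_rot"]); print("cam in tool",q.inv().apply(e[:3,3]-st["tool_pos"]), q.as_matrix())
E
```

```text
barrel [ 0.4599 -0.2479  0.05  ] [ 0.4604 -0.2422  0.05  ]
lens [ 0.5852 -0.2431  0.03  ] [ 0.5827 -0.2284  0.03  ]
loupe [ 0.5294 -0.0858  0.03  ] [ 0.5326 -0.0791  0.03  ]
knob [0.5372 0.1554 0.052 ] [0.47   0.1588 0.052 ]
cup [0.4099 0.463  0.05  ] [0.4352 0.4275 0.05  ]
drawer front [0.6877 0.1579 0.2   ] 
seat? [0.598  0.3105 0.03  ] [0.6062 0.3202 0.03  ]
((226.6375732421875, 228.56434631347656), (101.11832427978516, 55.345916748046875), 8.365885734558105)
[[0.5376 0.3603 0.01  ]
 [0.6686 0.3484 0.01  ]
 [0.6366 0.11   0.01  ]
 [0.5065 0.1255 0.01  ]] [0.5873 0.2361 0.01  ]
[0.1315 0.2405 0.131 ]
{'fovy': 65.70646984690485, 'cx': 324.1083693918169, 'cy': 239.3874883616905, 'extrinsics': array([[ 0.4044, -0.8879, -0.2195,  0.3108],
       [-0.9146, -0.3932, -0.0943, -0.5447],
       [-0.0026,  0.2389, -0.971 ,  0.3834],
       [ 0.    ,  0.    ,  0.    ,  1.    ]])}
cam in tool [ 0.0642 -0.0009  0.0203] [[ 0.9148  0.4039 -0.0005]
 [ 0.4039 -0.9148  0.0018]
 [ 0.0003 -0.0018 -1.    ]]
```

Top and scene rays agree on the barrel, lens and loupe. The plate measures 131x240 mm including its shadow, with centre about (0.587,0.236) and yaw about -7.5°. Next I move to look at the barrel from the wrist.

Request:
{"method": "send_rows", "body": {
  "moves": [
    [[0.17, 0.25, 0, 0, 0, 0], [0.34, 0.5, 0, 0, 0, 0], [0.5, 0.75, 0, 0, 0, 0], [0.67, 1, 0, 0, 0, 0], [0.67, 1, 0, 0, 0, 0]]
  ]
}}

```text
clock: 0.72
tool_pos: [0.4208, -0.3195, 0.4044]
tool_rot: [0.978, 0.207, -0.0, -0.0]
ft_force: [0.3, -0.0, 0.2]
finger_gap: 0.0869
grasp_force: 0.0
```

Request:
{"method": "send_rows", "body": {
  "moves": [
    [[0, 0.2, -0.2, 0, 0, 0], [0, 0.2, -0.2, 0, 0, 0], [0, 0.2, -0.2, 0, 0, 0]]
  ]
}}

```text
clock: 1.1
tool_pos: [0.4199, -0.2716, 0.3545]
tool_rot: [0.978, 0.207, -0.0, -0.0]
ft_force: [0.1, -0.5, 1.0]
finger_gap: 0.0871
grasp_force: 0.0
```

```bash
python3 - <<'E'
from h import *
import pickle
s=monitor.observe(); i=cams.camera_info("wrist"); im=cams.camera("wrist"); cv2.imwrite("pics/w1.png",im); pickle.dump(i,open("w1.pkl","wb"))
print(s["clock"],s["tool_pos"],s["dq"].max(),s["joint_positions"]); print(proj(i,[.46,-.245,.05],1))
E
```

```text
1.1 [ 0.41993494 -0.27162357  0.35446672] 0.0004572125283794105 [-7.31846230e-01 -3.78165576e-02  1.89988620e+00 -3.45069321e-04
  1.28016378e+00  4.22383815e-01]
[[315.04646581 171.41341271]]
```

View pics/w1.png

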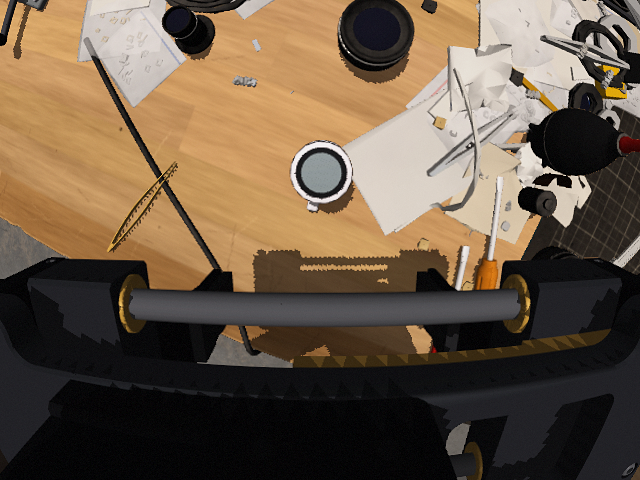

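The wrist view shows the barrel's rim centred near (321,172) with its tab at (313,208). The lens is at (376,32) and the loupe at (186,30). I'll refine the rim and tab.

```bash
python3 - <<'E'
from h import *
import pickle
i=pickle.load(open("w1.pkl","rb")); im=cv2.imread("pics/w1.png")
cv2.imwrite("pics/w1c.png",cv2.resize(im[132:222,275:365],None,fx=6,fy=6,interpolation=cv2.INTER_NEAREST))
g=cv2.cvtColor(im,cv2.COLOR_BGR2HSV); 
m=cv2.inRange(g,(0,0,0),(180,255,110)); m[:135]=0;m[205:]=0;m[:,:285]=0;m[:,358:]=0
for c in sorted(cv2.findContours(m,0,1)[0],key=cv2.contourArea)[-3:]:
    if len(c)>5:
        e=cv2.fitEllipse(c); print(cv2.contourArea(c),e,cast(i,e[0],.075,1)[0])
E
```

```text
3.0 ((320.0, 140.5), (0.0, 1.0), 0.0) [ 0.4827293  -0.23941456  0.075     ]
210.0 ((411.99053955078125, 253.29812622070312), (71.39153289794922, 172.13595581054688), 0.0) [ 0.43634188 -0.33409309  0.075     ]
1956.0 ((320.8791809082031, 172.49961853027344), (49.569400787353516, 50.40326690673828), 97.27369689941406) [ 0.4625488  -0.24900042  0.075     ]
```

View pics/w1c.png

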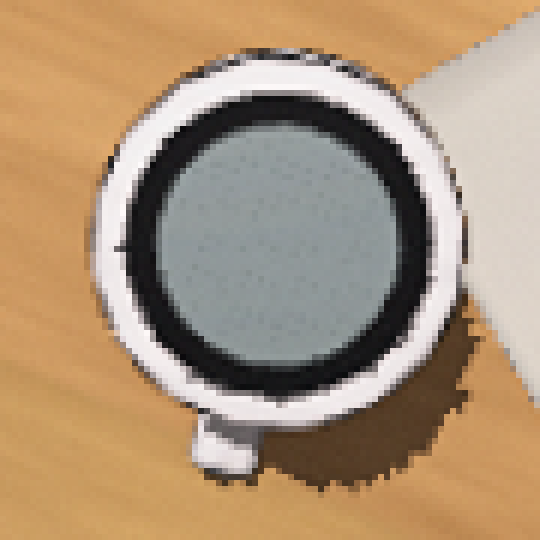

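The crop shows the tab's end centred at about (225,468), which is full pixel (312.5,210), and the ring centre at about (320.9,172.5).

```bash
python3 - <<'E'
from h import *
import pickle
i=pickle.load(open("w1.pkl","rb"))
a=cast(i,(320.88,172.5),.075,1)[0]
L=cast(i,np.array([[194,466],[257,470],[225,468]])/6+[275,132],.016,1)
print("width",np.linalg.norm(L[0]-L[1]))
d=L[2]-a; print(a,L[2],np.hypot(*d[:2]),np.degrees(np.arctan2(d[1],d[0])))
# rim check: black ring radius px, outer rim width
print(np.linalg.norm(np.subtract(*cast(i,np.array([[93,250],[465,250]])/6+[275,132],.075,1))))
E
```

```text
width 0.009124780860337658
[ 0.46254879 -0.24900105  0.075     ] [ 0.42626158 -0.25644796  0.016     ] 0.037043457339982565 -168.40270149026222
0.04319295771180769
```

The barrel checks out: axis (0.4625,-0.249), tab length 37 mm against 38, tab width 9 mm against 10, and tab heading -168°. Now to the holder.

Request:
{"method": "send_rows", "body": {
  "moves": [
    [[0.05, 0.25, 0.2, 0, 0, -0.23], [0.1, 0.5, 0.2, 0, 0, -0.46], [0.15, 0.75, 0.2, 0, 0, -0.695], [0.2, 1, 0.2, 0, 0, -0.695], [0.2, 1, 0.2, 0, 0, -0.695]]
  ]
}}

```text
clock: 1.78
tool_pos: [0.471, -0.0207, 0.407]
tool_rot: [0.998, -0.065, 0.002, 0.0]
ft_force: [-0.1, -0.4, -0.5]
finger_gap: 0.0872
grasp_force: 0.0
```

Request:
{"method": "send_rows", "body": {
  "moves": [
    [[0, 0.25, 0, 0, 0, 0], [0, 0.5, 0, 0, 0, 0], [0, 0.75, 0, 0, 0, 0], [0, 0.96, 0, 0, 0, 0], [0, 0.96, 0, 0, 0, 0], [0, 0.96, 0, 0, 0, 0]]
  ]
}}

```text
clock: 2.52
tool_pos: [0.4709, 0.2175, 0.4058]
tool_rot: [0.998, -0.065, 0.001, 0.0]
ft_force: [-0.5, -0.1, 0.7]
finger_gap: 0.0868
grasp_force: 0.0
```

```bash
python3 - <<'E'
from h import *
import pickle
s=monitor.observe(); i=cams.camera_info("wrist"); im=cams.camera("wrist"); cv2.imwrite("pics/w2.png",im); pickle.dump(i,open("w2.pkl","wb"))
print(s["clock"],s["tool_pos"],s["dq"].max(),s["joint_positions"],R.from_quat(s["tool_rot"]).as_matrix()[:,0])
E
```

```text
2.525 [0.47094156 0.21749541 0.40576174] 0.018089011706184478 [ 2.80751163e-01 -3.65817761e-02  1.79985289e+00 -6.81859511e-04
  1.37671824e+00  1.98240624e+00] [ 0.99146579 -0.13035557  0.00173711]
```

View pics/w2.png

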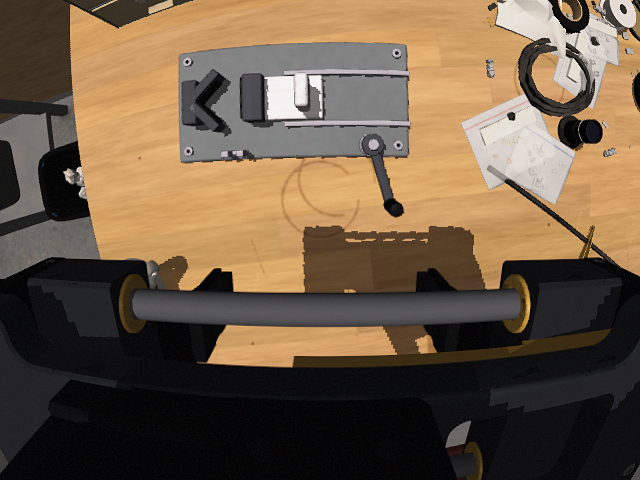

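The holder runs from corners (181,55) to (408,158). The V-jaw vertex is near (200,98), the driver rest at (233,154), the fin at (301,90), the hinge at (373,145) and the knob at (394,208). I'll zoom in.

```bash
python3 - <<'E'
import cv2
im=cv2.imread("pics/w2.png"); cv2.imwrite("pics/w2c.png",cv2.resize(im[35:222,172:420],None,fx=3.2,fy=3.2,interpolation=cv2.INTER_CUBIC))
E
```

```text
(no output)
```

View pics/w2c.png

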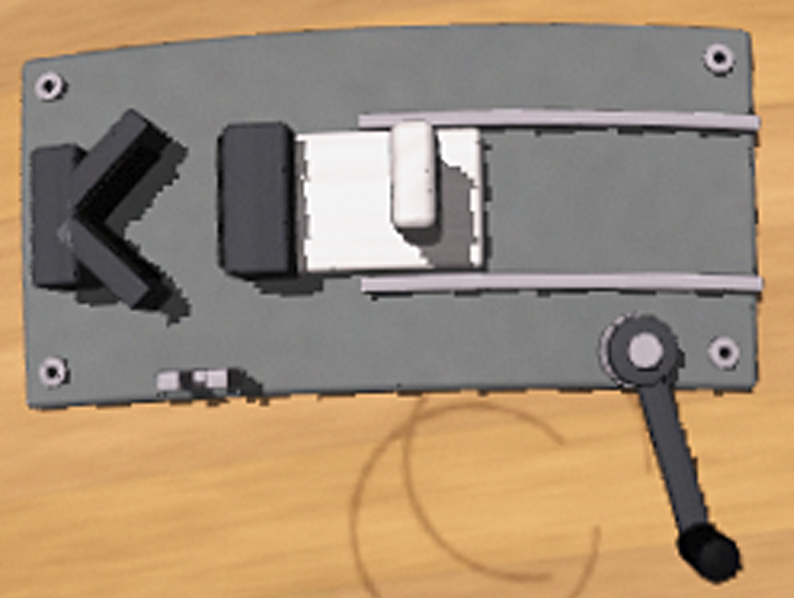

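```bash
python3 - <<'E'
from h import *
import pickle
np.set_printoptions(precision=4,suppress=True)
i=pickle.load(open("w2.pkl","rb"))
C=lambda p,z:cast(i,np.array(p,float)/3.2+[172,35],z,1)[:,:2]
c=C([(23,60),(751,33),(756,385),(29,405)],.01)   # (+x,+y),(+x,-y),(-x,-y),(-x,+y)
s=C([(50,86),(719,58),(724,352),(53,372)],.012)
for n,q in(("corners",c),("screws",s)):
    y=(q[0]+q[3]-q[1]-q[2]); print(n,q.mean(0),"yaw",np.degrees(np.arctan2(-y[0],y[1])),np.linalg.norm(q-np.roll(q,1,0),axis=1))
    if n=="corners": O=q.mean(0); 
y=(s[0]+s[3]-s[1]-s[2])+(c[0]+c[3]-c[1]-c[2]); y/=np.hypot(*y); x=np.array([y[1],-y[0]])
print("yaw",np.degrees(np.arctan2(-y[0],y[1])))
P=dict(vertex=((91,217),.038),armU=((163,128),.038),armL=((160,290),.038),rest=((193,379),.024),fin=((414,175),.068),fin0=((414,121),.068),fin1=((414,229),.068),finL=((391,175),.068),finR=((437,175),.068),face=((222,200),.038),faceU=((222,125),.038),faceL=((222,275),.038),hinge=((645,350),.03),knob=((718,555),.059))
for n,(p,z) in P.items():
    w=C([p],z)[0]; print(n,w,"holder mm",1000*(w-O)@x,1000*(w-O)@y)
E
```

```text
corners [0.591  0.2362] yaw -6.7492072424495495 [0.1175 0.2375 0.1159 0.2367]
screws [0.591  0.2366] yaw -6.577897717383707 [0.0961 0.2156 0.0958 0.2158]
yaw -6.6675944894324575
vertex [0.5987 0.3207] holder mm -2.175757350971426 84.8183302077543
armU [0.6214 0.2951] holder mm 23.299039929258257 61.975940972507495
armL [0.5724 0.3023] holder mm -26.179875454559998 63.43643853120482
rest [0.5446 0.2996] holder mm -53.4325838567797 57.54398423887102
fin [0.5887 0.222 ] holder mm -0.6635732529965153 -14.375298559063173
fin0 [0.6035 0.2201] holder mm 14.283286720871734 -14.543443370203875
fin1 [0.5741 0.2239] holder mm -15.388317765774069 -14.18312937264302
finL [0.5896 0.2281] holder mm -0.4618133360871274 -8.290532674219627
finR [0.5878 0.216 ] holder mm -0.8331393760599832 -20.44616541504776
face [0.5958 0.28  ] holder mm -0.3468187630706936 44.01154773279468
faceU [0.6186 0.2772] holder mm 22.65038695242939 43.87990962593188
faceL [0.5734 0.283 ] holder mm -22.916752963294517 44.35151998911745
hinge [0.5343 0.1624] holder mm -47.799363531474455 -79.93472503743492
knob [0.4751 0.152 ] holder mm -105.36706583825938 -97.10906566922803
```

The seat from the V (y≈50.9), the jaw and the fin all agree. The rest's y (57.5) does not, so I'll check it closer.

```bash
python3 - <<'E'
from h import *
import pickle
i=pickle.load(open("w2.pkl","rb")); im=cv2.imread("pics/w2.png")
t=np.radians(-6.67); x=np.array([np.cos(t),np.sin(t)]); y=np.array([-np.sin(t),np.cos(t)]); O=np.array([.591,.2363])
c=im[60:175,180:270]; c=cv2.resize(c,None,fx=5,fy=5,interpolation=cv2.INTER_NEAREST)
for hx,hy,z,col in((-53.5,50,.024,(0,0,255)),(-53.5,50,.010,(255,0,0)),(0,84,.038,(0,255,0)),(0,50,.01,(0,255,255))):
    w=O+(hx*x+hy*y)/1000; p=proj(i,[*w,z],1)[0]; print(p); cv2.circle(c,tuple(int(v) for v in (p-[180,60]+.5)*5),4,col,-1)
cv2.imwrite("pics/rest.png",c)
E
```

```text
[239.65630306 153.16348567]
[242.71623549 153.00005207]
[201.16066107 100.57445099]
[241.58614553 101.25274673]
```

View pics/rest.png

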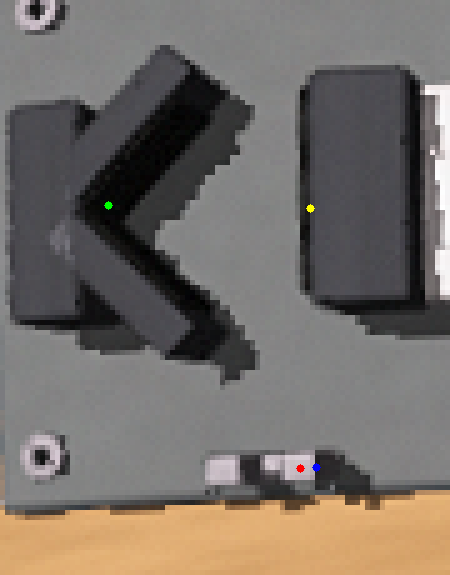

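The marked crop shows I had mis-picked the V. Its true top inner vertex is at (78,205), which is full pixel (195.6,101), so the holder origin lies about 6.5 mm off the plate centre. The rest is centred at crop (261,470).

```bash
python3 - <<'E'
from h import *
import pickle
i=pickle.load(open("w2.pkl","rb")); 
t=np.radians(-6.67); x=np.array([np.cos(t),np.sin(t)]); y=np.array([-np.sin(t),np.cos(t)]); O=np.array([.591,.2363])
for n,p,z in(("v",(79,206),.038),("Uin",(189,66),.038),("Lin",(190,325),.038),("rest",(261,470),.024),("r1",(222,471),.024),("r2",(300,467),.024)):
    w=cast(i,np.array(p)/5+[180,60]-.4,z,1)[0,:2]; print(n,w,1000*(w-O)@x,1000*(w-O)@y)
for dy in(56,57): print("seat",dy,O+y*dy/1000-x*.0005)
E
```

```text
v [0.60179765 0.32560035] 0.3522707182628899 89.95008565735318
Uin [0.62473819 0.30027346] 26.079276548755203 67.4591768164999
Lin [0.57418946 0.3064727 ] -24.847368571333327 67.74519008278558
rest [0.5445694  0.30014519] -53.532006302287066 58.020113601980555
r1 [0.5457285  0.30810295] -53.30504803011597 66.05864442562427
r2 [0.54383903 0.29220791] -53.335506849798264 50.05172321724699
seat 56 [0.59700782 0.29197905]
seat 57 [0.59712397 0.29297228]
```

Seat ≈ (0.597,0.293), fin ≈ (0.589,0.222), yaw -6.7°. I'll grip the fin.

Request:
{"method": "send_rows", "body": {
  "moves": [
    [[0.24, 0.016, -0.2, 0, 0, 0.018], [0.476, 0.016, -0.4, 0, 0, 0.018], [0.476, 0.016, -0.52, 0, 0, 0.018], [0.476, 0.016, -0.52, 0, 0, 0.018], [0.476, 0.016, -0.63, 0, 0, 0.018], [0.476, 0.016, -0.736, 0, 0, 0.018], [0.476, 0.016, -0.736, 0, 0, 0.018]]
  ],
  "grip": 30
}}

```text
clock: 3.45
tool_pos: [0.5885, 0.221, 0.221]
tool_rot: [0.998, -0.059, -0.001, 0.0]
ft_force: [0.4, 0.0, 0.2]
finger_gap: 0.0317
grasp_force: 0.0
```

Request:
{"method": "send_rows", "body": {
  "moves": [
    [[0, 0, 0, 0, 0, 0], [0, 0, 0, 0, 0, 0], [0, 0, 0, 0, 0, 0], [0, 0, 0, 0, 0, 0]]
  ],
  "grip": 0
}}

```text
clock: 3.95
tool_pos: [0.5897, 0.2223, 0.2227]
tool_rot: [0.998, -0.058, 0.001, -0.0]
ft_force: [-1.6, -2.0, 6.7]
finger_gap: 0.0117
grasp_force: 30.0
```

Request:
{"method": "send_rows", "body": {
  "moves": [
    [[-0.004, -0.035, 0, 0, 0, 0], [-0.008, -0.07, 0, 0, 0, 0], [-0.012, -0.105, 0, 0, 0, 0], [-0.016, -0.14, 0, 0, 0, 0], [-0.018, -0.158, 0, 0, 0, 0], [-0.02, -0.17, 0, 0, 0, 0], [-0.02, -0.17, 0, 0, 0, 0]]
  ]
}}

```text
clock: 4.82
tool_pos: [0.5847, 0.1802, 0.2227]
tool_rot: [0.998, -0.058, 0.002, -0.001]
ft_force: [-0.5, 1.5, 7.3]
finger_gap: 0.012
grasp_force: 30.0
```

Request:
{"method": "send_rows", "body": {
  "moves": [
    [[0, 0, 0, 0, 0, 0], [0, 0, 0, 0, 0, 0], [0, 0, 0.25, 0, 0, 0], [0, 0, 0.5, 0, 0, 0], [-0.12, -0.25, 0.5, 0, 0, 0.2], [-0.24, -0.5, 0.5, 0, 0, 0.407], [-0.36, -0.75, 0.5, 0, 0, 0.407], [-0.485, -1, 0.5, 0, 0, 0.407]]
  ],
  "grip": 30
}}

```text
clock: 5.82
tool_pos: [0.4738, -0.0468, 0.3455]
tool_rot: [0.995, 0.102, -0.0, 0.0]
ft_force: [1.0, -1.0, -0.3]
finger_gap: 0.0298
grasp_force: 0.0
```

Request:
{"method": "send_rows", "body": {
  "moves": [
    [[0, -0.25, 0, 0, 0, 0], [0, -0.5, 0, 0, 0, 0], [0, -0.714, 0, 0, 0, 0], [0, -0.714, 0, 0, 0, 0], [0, -0.714, -0.1, 0, 0, 0]]
  ],
  "grip": 80
}}

```text
clock: 6.45
tool_pos: [0.4755, -0.2245, 0.322]
tool_rot: [0.995, 0.101, 0.001, 0.001]
ft_force: [0.4, 0.7, 0.2]
finger_gap: 0.0717
grasp_force: 0.0
```

```bash
python3 - <<'E'
from h import *
s=monitor.observe(); i=cams.camera_info("wrist"); im=cams.camera("wrist"); cv2.imwrite("pics/w3.png",im)
print(s["clock"],s["tool_pos"],R.from_quat(s["tool_rot"]).as_euler("xyz",1),s["finger_gap"],s["ft_force"])
g=cv2.cvtColor(im,cv2.COLOR_BGR2HSV); p=proj(i,[.4625,-.249,.075],1)[0]; print(p)
m=cv2.inRange(g,(0,0,0),(180,255,110)); 
for c in cv2.findContours(m,cv2.RETR_LIST,1)[0]:
    if 800<cv2.contourArea(c)<8000 and len(c)>5:
        e=cv2.fitEllipse(c)
        if np.linalg.norm(np.array(e[0])-p)<40: print(e,cast(i,e[0],.075,1)[0])
E
```

```text
6.45 [ 0.47552977 -0.224493    0.32202353] [ 1.79877477e+02 -1.49484653e-01  1.15842344e+01] 0.07167759929859746 [0.39197355 0.66655066 0.23908327]
[357.52707987 279.06686041]
((357.7159423828125, 276.6282043457031), (35.34823989868164, 45.07583999633789), 86.9237060546875) [ 0.46416307 -0.248737    0.075     ]
```

Request:
{"method": "send_rows", "body": {
  "moves": [
    [[-0.05, -0.098, 0, 0, 0, 0], [-0.05, -0.098, -0.1, 0, 0, 0], [-0.05, -0.098, -0.25, 0, 0, 0], [-0.05, -0.098, -0.4, 0, 0, 0], [-0.05, -0.098, -0.4, 0, 0, 0], [-0.05, -0.098, -0.4, 0, 0, 0]]
  ]
}}

```text
clock: 7.25
tool_pos: [0.4631, -0.248, 0.222]
tool_rot: [0.995, 0.102, 0.0, 0.0]
ft_force: [-0.0, -0.7, 0.6]
finger_gap: 0.0804
grasp_force: 0.0
```

Request:
{"method": "send_rows", "body": {
  "moves": [
    [[0, 0, 0, 0, 0, 0], [0, 0, 0, 0, 0, 0], [0, 0, 0, 0, 0, 0], [0, 0, 0, 0, 0, 0]]
  ],
  "grip": 30
}}

```text
clock: 7.75
tool_pos: [0.4626, -0.2483, 0.221]
tool_rot: [0.995, 0.102, 0.0, 0.0]
ft_force: [0.0, 0.5, 0.2]
finger_gap: 0.0478
grasp_force: 0.0
```

Request:
{"method": "send_rows", "body": {
  "moves": [
    [[0, 0, 0, 0, 0, 0], [0, 0, 0, 0, 0, 0], [0, 0, 0, 0, 0, 0]]
  ]
}}

```text
clock: 8.12
tool_pos: [0.4627, -0.2485, 0.221]
tool_rot: [0.995, 0.102, 0.0, 0.0]
ft_force: [1.7, -1.7, 1.6]
finger_gap: 0.0435
grasp_force: 30.0
```

Request:
{"method": "send_rows", "body": {
  "moves": [
    [[0, 0, 0.15, 0, 0, 0], [0, 0, 0.4, 0, 0, 0], [0.05, 0.15, 0.52, 0, 0, 0], [0.1, 0.38, 0.52, 0, 0, -0.1], [0.15, 0.6, 0.52, 0, 0, -0.2], [0.2, 0.82, 0.52, 0, 0, -0.3], [0.25, 1, 0.52, 0, 0, -0.407], [0.25, 1, 0.52, 0, 0, -0.407], [0.25, 1, 0.52, 0, 0, -0.407]]
  ]
}}

```text
clock: 9.25
tool_pos: [0.5247, 0.0018, 0.3499]
tool_rot: [0.998, -0.057, -0.001, 0.0]
ft_force: [-0.3, 0.1, -2.7]
finger_gap: 0.0434
grasp_force: 30.0
```

Request:
{"method": "send_rows", "body": {
  "moves": [
    [[0.07, 0.25, 0, 0, 0, 0], [0.14, 0.5, 0, 0, 0, 0], [0.21, 0.75, 0, 0, 0, 0], [0.286, 1, 0, 0, 0, 0], [0.286, 1, 0, 0, 0, 0]]
  ]
}}

```text
clock: 9.88
tool_pos: [0.5971, 0.2536, 0.3499]
tool_rot: [0.998, -0.057, -0.0, -0.0]
ft_force: [-0.2, -0.3, -2.8]
finger_gap: 0.0435
grasp_force: 30.0
```

Request:
{"method": "send_rows", "body": {
  "moves": [
    [[0, 0.14, 0, 0, 0, 0], [0, 0.14, -0.1, 0, 0, 0], [0, 0.14, -0.25, 0, 0, 0], [0, 0.14, -0.38, 0, 0, 0], [0, 0.14, -0.43, 0, 0, 0], [0, 0.14, -0.43, 0, 0, 0]]
  ]
}}

```text
clock: 10.62
tool_pos: [0.5966, 0.2854, 0.2424]
tool_rot: [0.998, -0.059, -0.001, 0.0]
ft_force: [0.0, -0.4, -2.3]
finger_gap: 0.0434
grasp_force: 30.0
```

```bash
python3 - <<'E'
from h import *
s=monitor.observe(); im=cams.camera("wrist"); sc=cams.camera("scene"); i=cams.camera_info("scene")
print(s["clock"],s["tool_pos"],R.from_quat(s["tool_rot"]).as_euler("xyz",1),s["finger_gap"],s["ft_force"])
a=cv2.resize(im,None,fx=.62,fy=.62); b=cv2.resize(sc[255:405,140:340],(400,300),interpolation=cv2.INTER_CUBIC)
o=np.zeros((300,797,3),np.uint8); o[:298,:397]=a[:298,:397]; o[:,397:]=b; cv2.imwrite("pics/p1.png",o)
E
```

```text
10.625 [0.59661038 0.28537439 0.24237865] [ 1.79936539e+02  1.09840625e-01 -6.71737420e+00] 0.04339280458854907 [ 0.03902102 -0.4052245  -2.26202399]
```

View pics/p1.png

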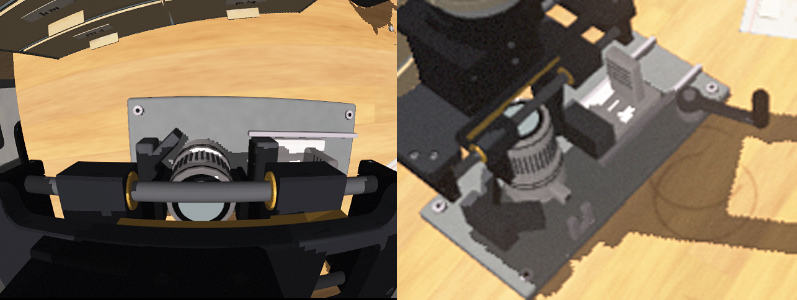

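The barrel hangs above the seat, with the tab at crop (567,200) facing the rest at (582,220) and the jaw well back. Lowering gently.

Request:
{"method": "send_rows", "body": {
  "moves": [
    [[0, 0, -0.02, 0, 0, 0], [0, 0, -0.035, 0, 0, 0], [0, 0, -0.04, 0, 0, 0], [0, 0, -0.043, 0, 0, 0], [0, 0, -0.043, 0, 0, 0]]
  ]
}}

```text
clock: 11.35
tool_pos: [0.5965, 0.2868, 0.2324]
tool_rot: [0.998, -0.058, -0.0, 0.0]
ft_force: [1.2, -0.4, -2.6]
finger_gap: 0.0436
grasp_force: 30.0
```

Down a touch more, then creep towards the V.

Request:
{"method": "send_rows", "body": {
  "moves": [
    [[0, 0, -0.003, 0, 0, 0], [0, 0, -0.006, 0, 0, 0], [0, 0, -0.006, 0, 0, 0]]
  ]
}}

```text
clock: 11.72
tool_pos: [0.5966, 0.2867, 0.231]
tool_rot: [0.998, -0.058, 0.0, -0.0]
ft_force: [0.0, 0.5, -2.9]
finger_gap: 0.0431
grasp_force: 30.0
```

Request:
{"method": "send_rows", "body": {
  "moves": [
    [[0.001, 0.006, 0, 0, 0, 0], [0.001, 0.012, 0, 0, 0, 0], [0.001, 0.012, 0, 0, 0, 0]]
  ]
}}

```text
clock: 12.1
tool_pos: [0.5968, 0.2899, 0.231]
tool_rot: [0.998, -0.058, 0.0, -0.0]
ft_force: [-0.2, 0.5, -2.4]
finger_gap: 0.0432
grasp_force: 30.0
```

Request:
{"method": "send_rows", "body": {
  "moves": [
    [[0.001, 0.006, -0.002, 0, 0, 0], [0.001, 0.012, -0.004, 0, 0, 0], [0.001, 0.012, -0.004, 0, 0, 0]]
  ]
}}

```text
clock: 12.48
tool_pos: [0.5975, 0.2913, 0.2311]
tool_rot: [0.998, -0.058, 0.0, 0.002]
ft_force: [-2.7, -9.4, 6.7]
finger_gap: 0.0435
grasp_force: 30.0
```

Request:
{"method": "send_rows", "body": {
  "moves": [
    [[0, 0.004, -0.002, 0, 0, 0], [0.001, 0.008, -0.004, 0, 0, 0], [0.001, 0.008, -0.004, 0, 0, 0]]
  ]
}}

```text
clock: 12.85
tool_pos: [0.5982, 0.2924, 0.2311]
tool_rot: [0.998, -0.058, 0.0, 0.003]
ft_force: [-4.3, -13.0, 11.9]
finger_gap: 0.0433
grasp_force: 30.0
```

Contact felt on both the plate and the V. Release and rise.

Request:
{"method": "send_rows", "body": {
  "moves": [
    [[0, 0, 0.003, 0, 0, 0], [0, 0, 0.003, 0, 0, 0], [0, 0, 0.003, 0, 0, 0], [0, 0, 0.003, 0, 0, 0], [0, 0, 0.1, 0, 0, 0], [0, 0, 0.3, 0, 0, 0], [-0.12, 0, 0.5, 0, 0, 0], [-0.35, -0.12, 0.5, 0, 0, 0], [-0.45, -0.24, 0.5, 0, 0, 0], [-0.45, -0.24, 0.5, 0, 0, 0]]
  ],
  "grip": 70
}}

```text
clock: 14.1
tool_pos: [0.483, 0.2338, 0.3537]
tool_rot: [0.998, -0.058, -0.001, 0.0]
ft_force: [-0.2, 1.0, -0.3]
finger_gap: 0.0704
grasp_force: 0.0
```

```bash
python3 - <<'E'
from h import *
import pickle
s=monitor.observe(); i=cams.camera_info("wrist"); im=cams.camera("wrist"); pickle.dump(i,open("w4.pkl","wb")); cv2.imwrite("pics/w4.png",im)
print(s["clock"],s["tool_pos"],s["ft_force"]); p=proj(i,[.597,.293,.085],1)[0]; print(p)
x0,y0=(p-[75,45]).astype(int); y0=max(y0,0); x0=max(x0,0); print(x0,y0)
cv2.imwrite("pics/w4c.png",cv2.resize(im[y0:y0+110,x0:x0+150],None,fx=5,fy=5,interpolation=cv2.INTER_NEAREST))
E
```

```text
14.1 [0.48301059 0.23376254 0.35369692] [-0.15595649  1.04243666 -0.30442739]
[218.23403346  90.13601214]
143 45
```

View pics/w4c.png

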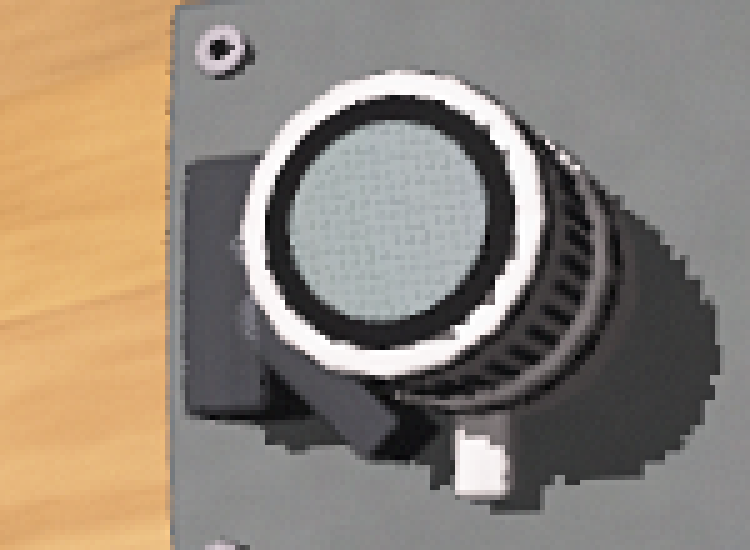

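The barrel stands in the V, its rim centred at crop (395,222) and the tab's end at (482,495).

```bash
python3 - <<'E'
from h import *
import pickle
i=pickle.load(open("w4.pkl","rb"))
C=lambda p,z:cast(i,np.array(p)/5+[143,45]-.4,z,1)
a=C((395,222),.085)[0]; L=C([(457,495),(508,495),(482,495)],.026); print(a,L,np.linalg.norm(L[0]-L[1]))
d=(L[2]-a)[:2]; print(np.hypot(*d),np.degrees(np.arctan2(d[1],d[0])),"want 173.3")
w=(C((482,445),.026)[0]-a)[:2]; print(np.degrees(np.arctan2(w[1],w[0])))
im=cv2.imread("pics/w4.png");
# whole rim ellipse, via dark ring
m=cv2.inRange(cv2.cvtColor(im,cv2.COLOR_BGR2HSV),(70,8,110),(110,60,180)); m[:,:195]=0;m[:,245:]=0;m[:65]=0;m[113:]=0
c=max(cv2.findContours(m,0,1)[0],key=cv2.contourArea); e=cv2.fitEllipse(c); print(e)
E
```

```text
[0.59734038 0.29055358 0.085     ] [[0.56127066 0.30070612 0.026     ]
 [0.55991574 0.29202311 0.026     ]
 [0.56059941 0.29643686 0.026     ]] 0.008788084156789125
0.03720903185454124 170.90253299193952 want 173.3
170.42153335009087
((213.68408203125, 102.28877258300781), (10.653526306152344, 19.109682083129883), 120.59442901611328)
```

```bash
python3 - <<'E'
from h import *
import pickle
i=pickle.load(open("w4.pkl","rb")); im=cv2.imread("pics/w4.png"); g=cv2.cvtColor(im,cv2.COLOR_BGR2HSV)
m=cv2.inRange(g,(0,0,165),(180,45,255))
n,lab,st,ce=cv2.connectedComponentsWithStats(m,connectivity=4)
for k in range(1,n):
    w=cast(i,ce[k],.025,1)[0]
    if st[k,4]>8 and .5<w[0]<.66 and .12<w[1]<.37: print(st[k],ce[k],w)
# plate edge direction: left/right screw dots etc. via grey plate contour
m=cv2.inRange(g,(0,0,60),(180,55,160)); m[200:]=0
c=max(cv2.findContours(cv2.morphologyEx(m,cv2.MORPH_CLOSE,np.ones((9,9))),0,1)[0],key=cv2.contourArea)
P=cast(i,c[:,0],.01,1)[:,:2].astype(np.float32); r=cv2.minAreaRect(P); print(r)
E
```

```text
[424  46  11  10  59] [429.30508475  50.38983051] [0.62388007 0.12821555 0.025     ]
[182  50  10   9  52] [186.25        54.07692308] [0.64785132 0.33464642 0.025     ]
[191  59  61  61 837] [221.53643967  89.11230585] [0.60954465 0.30606182 0.025     ]
[ 301   66  143   59 1320] [382.12272727  82.00075758] [0.59791684 0.1726277  0.025     ]
[ 201   69   39   40 1173] [220.12190963  88.66155158] [0.61017393 0.30724927 0.025     ]
[ 328   73   50   51 1904] [349.60609244  98.47531513] [0.58623848 0.20114711 0.025     ]
[301 127  26   5  61] [310.81967213 129.08196721] [0.56430967 0.23567095 0.025     ]
[331 127 113   8 516] [388.60852713 129.83914729] [0.55711913 0.17187279 0.025     ]
[234 131  11  13 118] [238.34745763 137.6440678 ] [0.5657206  0.29656414 0.025     ]
[387 143   9  16  29] [389.65517241 150.20689655] [0.5400586  0.17277684 0.025     ]
[398 151  12  11 104] [403.40384615 156.00961538] [0.53419906 0.1615668  0.025     ]
[425 152  10  10  57] [429.07017544 156.22807018] [0.5322342  0.13920816 0.025     ]
[182 153  10  11  60] [186.53333333 158.16666667] [0.55594978 0.34505728 0.025     ]
[239 159  12   7  63] [245.04761905 161.9047619 ] [0.54457093 0.29358472 0.025     ]
[226 160   7   7  44] [229.06818182 163.34090909] [0.54541683 0.30751232 0.025     ]
((0.5776028037071228, 0.23741737008094788), (0.23954948782920837, 0.14537104964256287), 83.35095977783203)
```

The rest notch and the release pose agree on the seat (0.598,0.293). Tab heading is about 173° against 173.4° wanted, so I accept it. Now the jaw.

Request:
{"method": "send_rows", "body": {
  "moves": [
    [[0.2, -0.1, 0, 0, 0, 0], [0.407, -0.215, 0, 0, 0, 0], [0.407, -0.215, -0.12, 0, 0, 0], [0.407, -0.215, -0.3, 0, 0, 0], [0.407, -0.215, -0.45, 0, 0, 0], [0.407, -0.215, -0.525, 0, 0, 0], [0.407, -0.215, -0.525, 0, 0, 0]]
  ],
  "grip": 30
}}

```text
clock: 15.02
tool_pos: [0.5866, 0.1813, 0.2212]
tool_rot: [0.998, -0.058, -0.001, 0.0]
ft_force: [-0.1, 0.1, -0.2]
finger_gap: 0.0303
grasp_force: 0.0
```

Request:
{"method": "send_rows", "body": {
  "moves": [
    [[0, 0, 0, 0, 0, 0], [0, 0, 0, 0, 0, 0], [0, 0, 0, 0, 0, 0], [0, 0, 0, 0, 0, 0]]
  ],
  "grip": 0
}}

```text
clock: 15.52
tool_pos: [0.5873, 0.1809, 0.2245]
tool_rot: [0.998, -0.058, 0.001, -0.0]
ft_force: [-0.2, -2.2, 6.1]
finger_gap: 0.0118
grasp_force: 30.0
```

Request:
{"method": "send_rows", "body": {
  "moves": [
    [[0.003, 0.025, 0, 0, 0, 0], [0.006, 0.05, 0, 0, 0, 0], [0.009, 0.075, 0, 0, 0, 0], [0.01, 0.088, 0, 0, 0, 0], [0.011, 0.095, 0, 0, 0, 0], [0.011, 0.095, 0, 0, 0, 0]]
  ]
}}

```text
clock: 16.27
tool_pos: [0.5901, 0.2045, 0.2246]
tool_rot: [0.998, -0.058, 0.001, 0.0]
ft_force: [-1.0, -2.4, 7.1]
finger_gap: 0.0121
grasp_force: 30.0
```

Request:
{"method": "send_rows", "body": {
  "moves": [
    [[0.001, 0.004, 0, 0, 0, 0], [0.001, 0.008, 0, 0, 0, 0], [0.001, 0.008, 0, 0, 0, 0]]
  ]
}}

```text
clock: 16.65
tool_pos: [0.5904, 0.2063, 0.2245]
tool_rot: [0.998, -0.058, 0.001, 0.0]
ft_force: [-0.4, -2.7, 6.0]
finger_gap: 0.0119
grasp_force: 30.0
```

Request:
{"method": "send_rows", "body": {
  "moves": [
    [[0, 0.004, 0, 0, 0, 0], [0.001, 0.006, 0, 0, 0, 0], [0.001, 0.006, 0, 0, 0, 0]]
  ]
}}

```text
clock: 17.02
tool_pos: [0.5905, 0.2075, 0.2245]
tool_rot: [0.998, -0.058, 0.001, 0.001]
ft_force: [-0.6, -4.9, 7.8]
finger_gap: 0.0118
grasp_force: 30.0
```

Request:
{"method": "send_rows", "body": {
  "moves": [
    [[0, 0.003, 0, 0, 0, 0], [0, 0.004, 0, 0, 0, 0], [0, 0.004, 0, 0, 0, 0]]
  ]
}}

```text
clock: 17.4
tool_pos: [0.5906, 0.2078, 0.2245]
tool_rot: [0.998, -0.058, 0.001, 0.001]
ft_force: [-2.0, -8.0, 10.0]
finger_gap: 0.0117
grasp_force: 30.0
```

Request:
{"method": "send_rows", "body": {
  "moves": [
    [[0, 0.004, 0, 0, 0, 0], [0, 0.006, 0, 0, 0, 0], [0, 0.006, 0, 0, 0, 0]]
  ]
}}

```text
clock: 17.77
tool_pos: [0.5907, 0.2083, 0.2246]
tool_rot: [0.998, -0.058, 0.001, 0.002]
ft_force: [-2.3, -12.6, 9.7]
finger_gap: 0.0117
grasp_force: 30.0
```

The jaw presses with about 8 N beyond its friction. Release, rise and look at the tab again.

Request:
{"method": "send_rows", "body": {
  "moves": [
    [[0, 0, 0, 0, 0, 0], [0, 0, 0, 0, 0, 0], [0, 0, 0, 0, 0, 0], [0, 0, 0.25, 0, 0, 0], [0, 0, 0.5, 0, 0, 0], [-0.2, -0.1, 0.5, 0, 0, 0.15], [-0.4, -0.2, 0.5, 0, 0, 0.3], [-0.462, -0.225, 0.5, 0, 0, 0.37], [-0.462, -0.225, 0.5, 0, 0, 0.37], [-0.462, -0.225, 0.5, 0, 0, 0.37]]
  ],
  "grip": 30
}}

```text
clock: 19.02
tool_pos: [0.4749, 0.1548, 0.3481]
tool_rot: [0.996, 0.087, 0.001, -0.0]
ft_force: [0.5, 0.3, -0.5]
finger_gap: 0.0303
grasp_force: 0.0
```

```bash
python3 - <<'E'
from h import *
import pickle
s=monitor.observe(); i=cams.camera_info("wrist"); im=cams.camera("wrist"); pickle.dump(i,open("w5.pkl","wb")); cv2.imwrite("pics/w5.png",im)
print(s["clock"],s["tool_pos"],R.from_quat(s["tool_rot"]).as_euler("xyz",1)[2],s["joint_positions"]); 
g=cv2.cvtColor(im,cv2.COLOR_BGR2HSV); m=cv2.inRange(g,(0,0,165),(180,45,255))
n,lab,st,ce=cv2.connectedComponentsWithStats(m,connectivity=4)
for k in range(1,n):
    w=cast(i,ce[k],.025,1)[0]
    if st[k,4]>8 and .5<w[0]<.66 and .12<w[1]<.37: print(st[k],ce[k],w)
print([ (q,proj(i,q,1)[0]) for q in([.475,.152,.059],[.5606,.2964,.026],[.5343,.1624,.03])])
E
```

```text
19.025 [0.47494641 0.15482884 0.34814102] 9.965535646994432 [ 1.57072628e-01 -3.35724653e-02  1.90821061e+00  1.83624186e-04
  1.26570669e+00  1.55388240e+00]
[157   4   9   8  44] [161.20454545   7.5       ] [0.64728579 0.3321621  0.025     ]
[136  16  56  57 675] [164.83259259  44.48444444] [0.61171454 0.3197601  0.025     ]
[146  26  34  36 661] [163.36157337  43.50075643] [0.61259302 0.32143323 0.025     ]
[200  33   9  10  22] [204.5         37.59090909] [0.61957394 0.28357369 0.025     ]
[ 237   44  162   64 2673] [280.05087916  73.9738122 ] [0.5942382  0.21301185 0.025     ]
[145  47   3   6  11] [145.81818182  49.27272727] [0.60685617 0.33805995 0.025     ]
[387  55  11  10  66] [391.65151515  59.36363636] [0.62330966 0.1259719  0.025     ]
[293  59  20  54 350] [302.60285714  76.06      ] [0.5951867  0.19458573 0.025     ]
[174  89  10  15 105] [178.77142857  96.86666667] [0.56567005 0.29667537 0.025     ]
[127 100   9  10  46] [131.17391304 104.63043478] [0.55573155 0.34289992 0.025     ]
[239 102 143  45 713] [310.91164095 122.72230014] [0.55803428 0.18121902 0.025     ]
[159 115   7   7  39] [162.         118.25641026] [0.54590869 0.30944764 0.025     ]
[174 119   8   7  41] [177.68292683 121.87804878] [0.54412774 0.29394138 0.025     ]
[322 149  13  13 119] [328.03361345 154.93277311] [0.53449813 0.16307567 0.025     ]
[354 159  11  11  64] [359.421875 164.078125] [0.53176016 0.13668906 0.025     ]
[([0.475, 0.152, 0.059], array([329.10390464, 237.54685795])), ([0.5606, 0.2964, 0.026], array([177.65316518, 102.56167763])), ([0.5343, 0.1624, 0.03], array([328.88595883, 155.40592185]))]
```

View pics/w5.png

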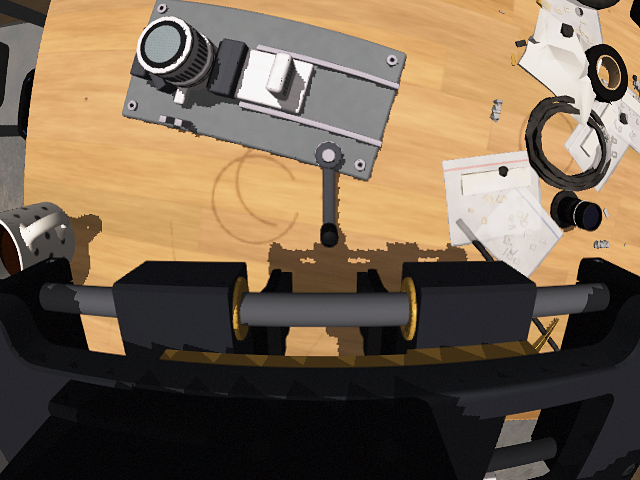

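The tab is unchanged at (179,97) in line with the rest at (170,120), the jaw is closed on the barrel, and the knob is at (329,238) as predicted. Now gripping the knob.

Request:
{"method": "send_rows", "body": {
  "moves": [
    [[0, -0.008, -0.15, 0, 0, 0], [0, -0.008, -0.3, 0, 0, 0], [0, -0.008, -0.42, 0, 0, 0], [0, -0.008, -0.5, 0, 0, 0], [0, -0.008, -0.525, 0, 0, 0], [0, -0.008, -0.525, 0, 0, 0]]
  ]
}}

```text
clock: 19.82
tool_pos: [0.4748, 0.1526, 0.2164]
tool_rot: [0.996, 0.087, -0.0, -0.0]
ft_force: [0.6, -0.4, 0.6]
finger_gap: 0.0304
grasp_force: 0.0
```

Request:
{"method": "send_rows", "body": {
  "moves": [
    [[0, 0, 0, 0, 0, 0], [0, 0, 0, 0, 0, 0], [0, 0, 0, 0, 0, 0], [0, 0, 0, 0, 0, 0]]
  ],
  "grip": 0
}}

```text
clock: 20.32
tool_pos: [0.4748, 0.1524, 0.2173]
tool_rot: [0.996, 0.087, 0.001, 0.0]
ft_force: [-0.6, -1.9, 4.8]
finger_gap: 0.0128
grasp_force: 30.0
```

```bash
python3 - <<'E'
from h import *
s=monitor.observe(); p=s["tool_pos"][:2]; print(s["clock"],s["tool_pos"],s["ft_force"],s["finger_gap"],s["grasp_force"])
hg=np.array([.5343,.1624]); d=p-hg; r=np.hypot(*d); a0=np.arctan2(d[1],d[0]); print(r,np.degrees(a0)%360)
r=.062; a0=np.radians(190)
for k in (8,16,24,32,40,48,56,64,66):
    a=a0+np.radians(k); q=r*(np.array([np.cos(a),np.sin(a)])-[np.cos(a0),np.sin(a0)])/.25; print(k,q.round(3),round(k/45,3))
E
```

```text
20.325 [0.47477677 0.15243572 0.21733826] [-0.59314485 -1.87215466  4.79454016] 0.012838860268205517 29.99955310486257
0.060351480058717356 189.5032816397393
8 [ 0.008 -0.034] 0.178
16 [ 0.021 -0.066] 0.356
24 [ 0.039 -0.096] 0.533
32 [ 0.06  -0.123] 0.711
40 [ 0.085 -0.147] 0.889
48 [ 0.113 -0.167] 1.067
56 [ 0.143 -0.183] 1.244
64 [ 0.176 -0.195] 1.422
66 [ 0.184 -0.198] 1.467
```

Request:
{"method": "send_rows", "body": {
  "moves": [
    [[0.004, -0.017, 0, 0, 0, 0.089], [0.008, -0.034, 0, 0, 0, 0.178], [0.014, -0.05, 0, 0, 0, 0.267], [0.021, -0.066, 0, 0, 0, 0.356], [0.03, -0.081, 0, 0, 0, 0.444], [0.039, -0.096, 0, 0, 0, 0.533], [0.049, -0.11, 0, 0, 0, 0.622], [0.06, -0.123, 0, 0, 0, 0.711], [0.06, -0.123, 0, 0, 0, 0.711]]
  ]
}}

```text
clock: 21.45
tool_pos: [0.4897, 0.1215, 0.2173]
tool_rot: [0.933, 0.359, 0.0, 0.0]
ft_force: [-0.9, -0.7, 6.6]
finger_gap: 0.0128
grasp_force: 30.0
```

Request:
{"method": "send_rows", "body": {
  "moves": [
    [[0.012, -0.012, 0, 0, 0, 0.089], [0.025, -0.024, 0, 0, 0, 0.178], [0.039, -0.035, 0, 0, 0, 0.267], [0.053, -0.044, 0, 0, 0, 0.356], [0.068, -0.053, 0, 0, 0, 0.444], [0.083, -0.06, 0, 0, 0, 0.533], [0.091, -0.064, 0, 0, 0, 0.58], [0.099, -0.067, 0, 0, 0, 0.62], [0.099, -0.067, 0, 0, 0, 0.62]]
  ]
}}

```text
clock: 22.58
tool_pos: [0.5144, 0.1048, 0.2173]
tool_rot: [0.82, 0.573, 0.0, 0.0]
ft_force: [-2.0, -1.1, 5.8]
finger_gap: 0.0129
grasp_force: 30.0
```

Request:
{"method": "send_rows", "body": {
  "moves": [
    [[0.008, -0.003, 0, 0, 0, 0.04], [0.016, -0.005, 0, 0, 0, 0.08], [0.016, -0.005, 0, 0, 0, 0.08]]
  ]
}}

```text
clock: 22.95
tool_pos: [0.5183, 0.1036, 0.2173]
tool_rot: [0.801, 0.599, -0.0, 0.0]
ft_force: [-3.4, -1.6, 6.0]
finger_gap: 0.013
grasp_force: 30.0
```

Request:
{"method": "send_rows", "body": {
  "moves": [
    [[0.006, -0.001, 0, 0, 0, 0.03], [0.012, -0.003, 0, 0, 0, 0.06], [0.012, -0.003, 0, 0, 0, 0.06]]
  ]
}}

```text
clock: 23.32
tool_pos: [0.5196, 0.1033, 0.217]
tool_rot: [0.787, 0.617, -0.002, -0.002]
ft_force: [-12.4, 1.3, 15.7]
finger_gap: 0.0129
grasp_force: 30.0
```

Request:
{"method": "send_rows", "body": {
  "moves": [
    [[0.004, -0.001, 0, 0, 0, 0], [0.008, -0.002, 0, 0, 0, 0], [0.008, -0.002, 0, 0, 0, 0]]
  ]
}}

```text
clock: 23.7
tool_pos: [0.5205, 0.1032, 0.2169]
tool_rot: [0.787, 0.617, -0.004, -0.003]
ft_force: [-19.3, 2.9, 22.1]
finger_gap: 0.0134
grasp_force: 30.0
```

The stop is felt. Release and retreat.

Request:
{"method": "send_rows", "body": {
  "moves": [
    [[-0.006, 0.002, 0, 0, 0, 0], [-0.006, 0.002, 0, 0, 0, 0], [-0.006, 0.002, 0, 0, 0, 0], [-0.006, 0.002, 0, 0, 0, 0], [-0.006, 0.002, 0.2, 0, 0, 0], [-0.006, 0.002, 0.4, 0, 0, -0.2], [-0.1, 0.002, 0.55, 0, 0, -0.4], [-0.25, 0.1, 0.55, 0, 0, -0.6], [-0.25, 0.2, 0.55, 0, 0, -0.8], [-0.25, 0.2, 0.55, 0, 0, -0.9]]
  ],
  "grip": 30
}}

```text
clock: 24.95
tool_pos: [0.4601, 0.1537, 0.3543]
tool_rot: [0.952, 0.306, 0.001, -0.0]
ft_force: [0.2, 0.1, -0.4]
finger_gap: 0.0301
grasp_force: 0.0
```

```bash
python3 - <<'E'
from h import *
s=monitor.observe(); i=cams.camera_info("wrist"); im=cams.camera("wrist"); cv2.imwrite("pics/w6.png",im)
print(s["clock"],s["tool_pos"],R.from_quat(s["tool_rot"]).as_euler("xyz",1)[2],s["finger_gap"],s["ft_force"])
g=cv2.cvtColor(im,cv2.COLOR_BGR2HSV); m=cv2.inRange(g,(0,0,165),(180,45,255))
n,lab,st,ce=cv2.connectedComponentsWithStats(m,connectivity=4)
for k in range(1,n):
    w=cast(i,ce[k],.025,1)[0]
    if st[k,4]>25 and .5<w[0]<.64 and .12<w[1]<.37: print(st[k],ce[k],w)
m=cv2.inRange(g,(0,0,0),(180,255,45)); n,lab,st,ce=cv2.connectedComponentsWithStats(m)
for k in range(1,n):
    w=cast(i,ce[k],.055,1)[0]
    if 30<st[k,4]<900 and .42<w[0]<.62 and .05<w[1]<.2: print("dark",st[k],w,np.degrees(np.arctan2(w[1]-.1624,w[0]-.5343))%360)
for nm,b in(("top",(437,285)),):
    a=cv2.imread("pics/top0.png").astype(int); c=cams.camera("top").astype(int)
    for t,(u,v) in(("lens",(432,231)),("loupe",(364,254))): print(t,np.abs(a-c)[v-18:v+18,u-18:u+18].mean())
E
```

```text
24.95 [0.46013781 0.15367488 0.35434132] 35.60776656180507 0.030055653898282235 [ 0.18136271  0.12204217 -0.40412226]
[267   0  21   2  32] [277.        0.34375] [0.59658673 0.30207736 0.025     ]
[206  12  10   9  48] [210.47916667  15.8125    ] [0.55475628 0.34379496 0.025     ]
[ 314   22   72   65 2206] [348.42792384  51.6287398 ] [0.59187336 0.22482766 0.025     ]
[254  23  13  15 109] [260.21100917  30.72477064] [0.56561957 0.29674811 0.025     ]
[232  38   9   8  41] [236.2195122  41.6097561] [0.54672981 0.30845882 0.025     ]
[244  48  10   9  49] [248.40816327  51.63265306] [0.54488347 0.29385056 0.025     ]
[384  50  74  72 431] [420.90719258  85.29930394] [0.60578606 0.15961525 0.025     ]
[358  55  36  43 298] [379.45973154  71.12080537] [0.59356719 0.19439122 0.025     ]
[310  63 109 101 659] [364.5569044  111.81183612] [0.55751853 0.1839861  0.025     ]
[457  91   9   9  54] [460.94444444  94.90740741] [0.62240737 0.12701977 0.025     ]
[365 143  11  12 109] [369.90825688 148.55045872] [0.53525575 0.16235415 0.025     ]
dark [394  64  59  59 108] [0.59282349 0.15710022 0.055     ] 354.8255110574236
dark [371 160  20  28  64] [0.52174941 0.14679814 0.055     ] 231.18577601495303
dark [404 200  25  22 359] [0.51678949 0.10761387 0.055     ] 252.27530408928862
lens 14.567901234567902
loupe 16.755401234567902
```

```bash
python3 -c "
from station import robot
print(robot.job_done())"
```

```text
the job is handed in; nothing more can be done
None
```

The job is handed in at about 25 s: the barrel stands in the V with its tab at the driver rest (heading measured to about ±2°), the jaw presses on it with roughly 8 N, and the lever is at its stop; the arm passed well above the lens and loupe, but I made no clean final check that they had not moved.

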